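# Take the dial padlock off the takings chest and hold it up

## Task

It is closing time and the takings chest has to be unlocked: turn the padlock's dial, feeling its clicks, until the white pointer stands at the index mark, then draw the lock away from the staple so that the shackle comes fully open, without forcing it. Work the freed end of the shackle back out of the staple and lift the lock off, leaving the scoop, the jar and the coin bowl where they are. Finish holding the open lock up in the gripper, still and at least 8 cm clear above the chest; do not put it down or let go of it.

Things in the scene. Friction and masses are not known exactly. Their poses are not given: they have to be found in the camera images.
- lock_grip (a point): Centre of the padlock's brass case, half-way up. The case is a block 52 mm along x (towards the shackle), 54 mm along y, 26 mm high; it lies on its back on the chest top, dial up, and can be gripped across its 54 mm. This point is 13 mm above the case's underside. Axes: x towards the shackle's crown, z out of the dial (up).
- lock_dial (a point): Point on the dial's axis, half-way up its knob, 25 mm above lock_grip; same axes, it does not turn with the dial. Black knurled round knob 30 mm across, 16 mm high (from 8 mm below to 8 mm above this point), on a flange 42 mm across and 4 mm thick. The knob is the highest part: its top is 46 mm above the chest top.
- lock: The whole padlock, about 0.37 kg; origin at the centre of the case's underside, axes as lock_grip. The index mark is a small dark raised bar on the case's top at the shackle end (+x). The pointer is the white bar on the knob's top, running from the axis outwards, with a white tab on the flange's rim.
- dial (a joint): Angle of the dial's white pointer from the index mark, rad, growing counter-clockwise seen from above; turns endlessly either way and starts anywhere from 0.8 to 5.5. It clicks every 0.393 rad (16 notches, about 0.07 N m) and settles in a notch when let go. The lock opens only at the notch 0 (or 2 pi, the same place), within about 0.12.
- shackle (a joint): How far the steel shackle is drawn out of the case, m: 0 locked, 0.022 fully open. It slides along the lock's x, does not swivel, takes about 3 N and stays where it is left; with the dial off its notch it is blocked. From the start the lock slides back about 12 mm before the crown meets the staple and the shackle begins to be drawn out.
- shackle_toe (a point): Tip of the shackle's short leg, at lock (18, -15, 13) mm when locked (inside the case), (40, -15, 13) mm fully open: a 14 mm gap to the case's face at lock x = 26 mm. The shackle is a U of 8 mm round bar, lying flat 13 mm above the case's underside: short leg through the staple, long leg at lock y = +15 mm, inner side of the crown 40 mm beyond this tip in x.
- chest: Grey steel takings chest fixed to the counter, 240 x 320 mm, flat top 90 mm above its origin (centre of the underside). Its x axis runs along the lock's x. Lid and flush hasp strap lie level with the top: the lock may slide across them.
- staple_eye (a point): Centre of the eye of the hasp's staple, 13 mm above the chest top; chest's axes. Fixed upright loop of 5 mm bar, hole 13 mm wide (along y), 21 mm high; top 26 mm above the chest top. The short leg runs through it along x. At the start it is at lock x about 44, y = -15 mm. Once open, slide the lock towards it till the loop stands in the gap (lock x 33 mm), then lift straight up.
- scoop: Stainless scoop, about 240 mm long, beside the chest at its +y side; leave it.
- jar: Glass jar with steel cap, 84 mm across, 130 mm high, beside the chest at its -y side; leave it.
- coin_bowl: White bowl, 72 mm across, 32 mm high, on the chest lid at its far +y corner; leave it.
Not all that is in view belongs to the job. Leave any red look-alike of the lock alone.

How it is judged:
By the outcome, as a careful person would: the job done as asked, in the order asked, and still so for the second after the job is handed in, while the arm keeps its last pose, push and grip.
It also fails if it takes over 72 s, if anything falls off the work surface, if the arm or the gripper's body presses on something with over 40 N, if the wrist force passes 120 N, or if a joint passes its speed limit or range.

## Robot

A 6-joint arm with a two-finger parallel gripper is mounted at the origin on the work surface. World frame = base frame: x ahead of the robot, y to its left, z up, the work surface at z = 0. Lengths are in m, angles in rad, forces in N, time in s.
With the tool pointing down it reaches from about 0.3 to 0.775 m from the base axis. Payload 14.6 kg.
Tool frame: the origin (TCP) lies between the finger pads; the fingertips stand 8 mm ahead of it and the grasp point (between the pads) lies 11 mm behind it; x points along the fingers, y is the direction in which the jaws open and shut, and the axes are right-handed (so a half turn about x gives the same grasp; the last joint's range is limited). The gripper opens to 94 mm and grips with 3 to 60 N. Pads are 16 mm wide; open, the fingers measure 119 mm over their backs; the gripper's body (75 mm by 177 mm) begins 78 mm behind the grasp point.
Start: joints at [-1.202, 0.3, 1.521, -0, 1.321, -0.067], TCP at [0.232, -0.499, 0.213] pointing down, gripper open.
Joint ranges: [-3.03, 3.03], [-0.79, 2.21], [0.23, 2.52], [-1.04, 4.18], [0, 3.07], [-2.55, 2.55]. Speed limits (rad/s): [2.22, 2.22, 2.57, 3.14, 3.14, 3.14].

## Interface

Orientations are given as [roll, pitch, yaw] about the fixed x, y, z axes, in that order (R = Rz(yaw) Ry(pitch) Rx(roll)).
In Python, from station import ctrl gives the robot as it stands.
- The arm moves only by the shell command python3 -m creep 'ROWS' [FORCE]. ROWS is a JSON object of lists of equal length, an entry for each row: "hand": the closure, from -1 (fully open) to 1 (shut); "slide": the shift along the tool's x, y, z in m, a list of three; "spin": the turn about the tool's x in degrees. A call has 1 to 12 rows; each row is the pose to reach, as a shift and turn from the pose commanded when the call began, along the tool's axes at that moment; what a row does not reach only later rows make up. A row lasts 1/12 s, in which the tool goes at most 41.7 mm and 7.16 degrees, less where a joint would pass 70% of its speed; a pose out of reach is approached as far as the arm can. A call with a gripper value outside its range is refused whole. The fingers move at their own pace and stop on an object; FORCE is the grip in N (left out, the last holds). Time passes only in rows, so rows that repeat a pose let the fingers close. It gives the time, the measured TCP pose, the force and the opening at its end, in the units of the state.
- ctrl.get_obs(): the state, without advancing time (a new reading comes with each control period).
- ctrl.camera(name): name is "side" or "top" or "wrist"; returns the picture (420x560x3 uint8, red, green, blue); there is no depth.
- ctrl.calibration(name): a dict with "K" (3x3 intrinsics, pixels), "R" (3x3) and "t" (3): a world point X has camera coordinates R X + t. Camera axes: x right, y down, z forward; pixel columns grow to the right and rows downward; lengths in m; the calibration is good to about 2 mm. The wrist camera is an equidistant fisheye: a pixel r from the principal point sees the ray r / f radians off the axis. A picture is of the moment at which its call begins: read the wrist's pose just before it. calibration takes no time and is no camera call; for the wrist camera it gives the pose at the moment of the call.
- ctrl.hand_in(): hands the job in, once; it reports no verdict.
The state is a dict: "time_s": time; "qpos": joint angles; "joint_vel": joint speeds; "tau": joint torques, N m; "ee_pos": TCP position; "eef_rot": TCP orientation; "force": force on the tool from outside, world axes, zero at the start; "moment": the same for the moment, N m; "grip_width": finger opening in m.
Only numpy, scipy, OpenCV 4.12 (cv2) and the standard library are available. Lean on these libraries where they do the work, as an engineer would, in place of code of your own. Each camera call takes 0.05 s, during which the arm holds its last target.

## Working session

There is one attempt and no reset: what is moved stays moved. The work goes in short steps, Python scripts to look and compute and a shell command to move; the robot and the scene stay as the last step left them, time stands still between calls to the robot, and variables do not carry over. Pictures are saved under pics/ and viewed, and the job is handed in when it is done.

```bash
ls; mkdir -p pics
python3 - <<'E'
from station import ctrl
import cv2
o=ctrl.get_obs()
print({k:(o[k]) for k in o})
for n in("top","side","wrist"):
    c=ctrl.calibration(n); print(n,c)
    cv2.imwrite(f"pics/{n}0.png",ctrl.camera(n)[:,:,::-1])
E
```

```text
pics
{'time_s': 0.0, 'qpos': array([-1.20158284e+00,  3.00458517e-01,  1.52158361e+00,  3.82862792e-06,
        1.32069460e+00, -6.66439051e-02]), 'joint_vel': array([-8.79838778e-04,  7.73676500e-04,  3.16272118e-03, -5.52679499e-05,
       -5.62446407e-04, -2.05011025e-03]), 'tau': array([ 5.67453590e-04, -5.31803262e+01, -3.52734876e+01,  7.08857970e-02,
        2.44101678e-02, -9.31749014e-05]), 'ee_pos': array([ 0.23208798, -0.49835381,  0.21289216]), 'eef_rot': array([-1.64068162,  1.56965224,  1.93676748]), 'force': array([-0.31252483, -0.31924908,  0.87169094]), 'moment': array([ 0.04697343,  0.00683784, -0.00777398]), 'grip_width': 0.0941200349311015}
top {'K': array([[421.43474283,   0.        , 280.57573405],
       [  0.        , 421.43474283, 203.76633665],
       [  0.        ,   0.        ,   1.        ]]), 'R': array([[ 0.00525179, -0.99993466, -0.01015324],
       [-0.99278539, -0.00399742, -0.11983815],
       [ 0.11978973,  0.01070936, -0.99274152]]), 't': array([0.0843162 , 0.56905185, 0.996111  ])}
side {'K': array([[452.60770858,   0.        , 280.96128011],
       [  0.        , 452.60770858, 202.53568399],
       [  0.        ,   0.        ,   1.        ]]), 'R': array([[-0.79887742, -0.60136966, -0.012223  ],
       [-0.38225701,  0.52328163, -0.76161402],
       [ 0.46440763, -0.60376391, -0.64791565]]), 't': array([0.51564399, 0.24248684, 0.94922893])}
wrist {'K': array([[325.1922621 ,   0.        , 277.12094198],
       [  0.        , 325.1922621 , 207.13329222],
       [  0.        ,   0.        ,   1.        ]]), 'R': array([[ 0.42338221, -0.90594997, -0.00146781],
       [-0.87137314, -0.40766552,  0.27297925],
       [-0.24790392, -0.11429555, -0.9620188 ]]), 't': array([-0.54914972, -0.02946693,  0.39152778])}
```

View pics/top0.png

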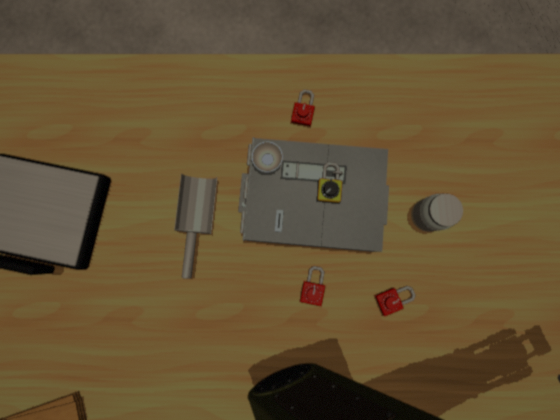

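View pics/side0.png

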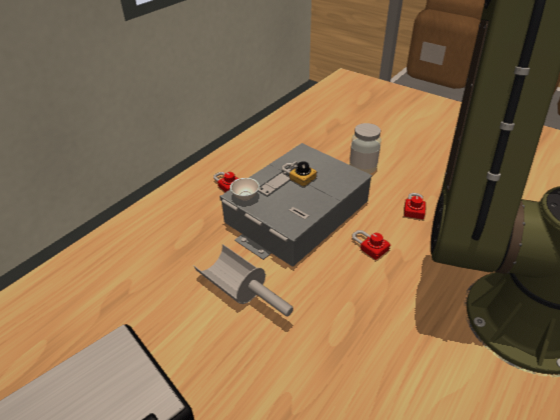

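View pics/wrist0.png

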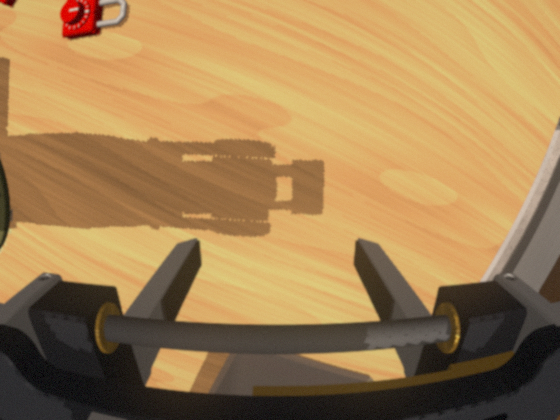

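The top view shows the yellow lock at about (330,189), with its shackle up (+x) on the grey chest. The bowl is at (267,156), the jar at (438,211) and the scoop at (195,215). There are three red decoys. I'll enlarge the crops.

Run:
```python
import cv2
a=cv2.imread("pics/top0.png")
c=cv2.resize(a[150:215,290:370],None,fx=9,fy=9,interpolation=cv2.INTER_CUBIC)
c=cv2.convertScaleAbs(c,alpha=1.6,beta=10)
cv2.imwrite("pics/top0c.png",c)
a=cv2.imread("pics/side0.png")
c=cv2.resize(a[145:205,260:340],None,fx=9,fy=9,interpolation=cv2.INTER_CUBIC)
cv2.imwrite("pics/side0c.png",c)
```

```text
(no output)
```

View pics/top0c.png

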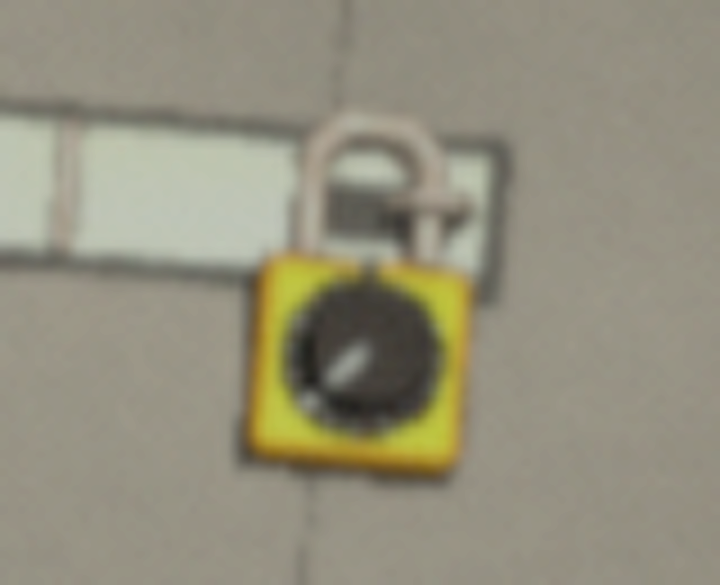

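View pics/side0c.png

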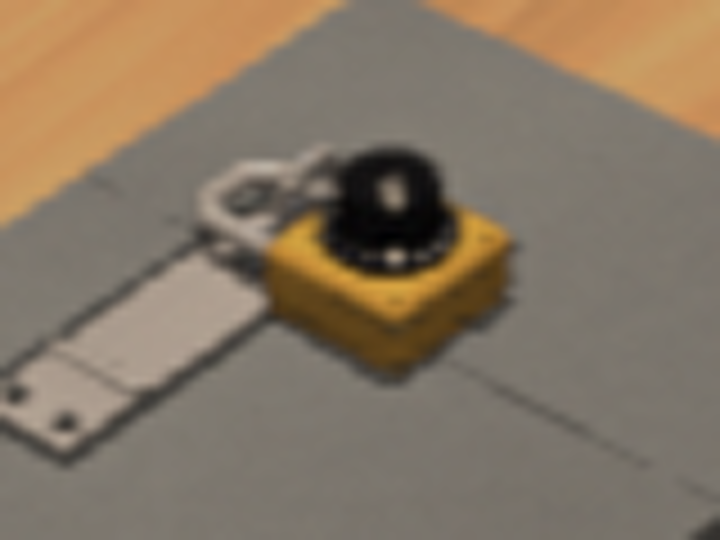

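```bash
cat > h.py <<'E'
import numpy as np, cv2
from station import ctrl
def ray(name,uv,z,c=None):
    c=c or ctrl.calibration(name); K=c["K"];R=c["R"];t=c["t"]
    d=np.linalg.inv(K)@np.array([uv[0],uv[1],1.])
    if name=="wrist":
        a=np.array([(uv[0]-K[0,2])/K[0,0],(uv[1]-K[1,2])/K[1,1]]); r=np.linalg.norm(a)
        d=np.array([*(a/r*np.sin(r)),np.cos(r)]) if r>0 else np.array([0,0,1.])
    C=-R.T@t; d=R.T@d
    return C+d*(z-C[2])/d[2]
def proj(name,X,c=None):
    c=c or ctrl.calibration(name); K=c["K"]
    p=c["R"]@np.asarray(X)+c["t"]
    if name=="wrist":
        th=np.arctan2(np.hypot(p[0],p[1]),p[2]); n=np.hypot(p[0],p[1])
        return np.array([K[0,2]+K[0,0]*th*p[0]/n,K[1,2]+K[1,1]*th*p[1]/n])
    return np.array([K[0,0]*p[0]/p[2]+K[0,2],K[1,1]*p[1]/p[2]+K[1,2]])
def model(x,y,yaw,dial,sh=0,zb=.09):
    c,s=np.cos(yaw),np.sin(yaw)
    W=lambda P:[np.array([x+c*p[0]-s*p[1],y+s*p[0]+c*p[1],zb+p[2]]) for p in P]
    circ=lambda r,z:[(r*np.cos(a),r*np.sin(a),z) for a in np.linspace(0,2*np.pi,40)]
    b=[(.026,.027),(.026,-.027),(-.026,-.027),(-.026,.027),(.026,.027)]
    return [W([(u,v,.026) for u,v in b]),W([(u,v,0) for u,v in b]),W(circ(.021,.03)),W(circ(.015,.046)),
      W([(0,0,.046),(.015*np.cos(dial),.015*np.sin(dial),.046)]),
      W([(.04+sh-.022+.04,-.015,.013),(.04+sh-.022+.04,.015,.013),(.026,.015,.013)])]
def overlay(name,img,pose,box,sc,fn,c=None):
    x0,y0,x1,y1=box
    o=cv2.resize(img[y0:y1,x0:x1],None,fx=sc,fy=sc,interpolation=cv2.INTER_CUBIC)
    o=cv2.convertScaleAbs(o,alpha=1.4,beta=10)
    for L in model(*pose):
        P=np.array([(proj(name,X,c)-[x0,y0]+.5)*sc-.5 for X in L]).round().astype(np.int32)
        cv2.polylines(o,[P],False,(255,0,255),1)
    cv2.imwrite(fn,o)
E
python3 - <<'E'
from h import *
for p in[(252,139),(388,149),(383,251),(245,241)]: print(p,ray("top",p,.09))
u=lambda x,y:((x+.5)/9-.5+290,(y+.5)/9-.5+150)
for p in[(268,258),(475,268),(460,462),(250,452)]: print(p,ray("top",u(*p),.116))
print("knob",ray("top",u(372,342),.136),"staple top",ray("top",u(435,205),.116))
E
```

```text
(252, 139) [0.71559125 0.15457915 0.09      ]
(388, 149) [ 0.6923035  -0.16479723  0.09      ]
(383, 251) [ 0.45458076 -0.14744778  0.09      ]
(245, 241) [0.47572373 0.16741888 0.09      ]
(268, 258) [ 0.61749037 -0.00143752  0.116     ]
(475, 268) [ 0.61511473 -0.05344455  0.116     ]
(460, 462) [ 0.56590383 -0.04909573  0.116     ]
(250, 452) [0.56821881 0.00334605 0.116     ]
knob [ 0.59297738 -0.02520267  0.136     ] staple top [ 0.6311897  -0.04357418  0.116     ]
```

Run:
```python
from h import *
overlay("top",cv2.imread("pics/top0.png"),(.592,-.0252,-.065,2.356),(290,150,370,215),9,"pics/ov_top.png")
overlay("side",cv2.imread("pics/side0.png"),(.592,-.0252,-.065,2.356),(260,145,340,205),9,"pics/ov_side.png")
from scipy.spatial.transform import Rotation as R
o=ctrl.get_obs(); print(R.from_euler("xyz",o["eef_rot"]).as_matrix().round(3),o["qpos"][5])
```

```text
[[-0.     0.422 -0.907]
 [ 0.001 -0.907 -0.422]
 [-1.    -0.001 -0.   ]] -0.0666219358478407
```

View pics/ov_top.png

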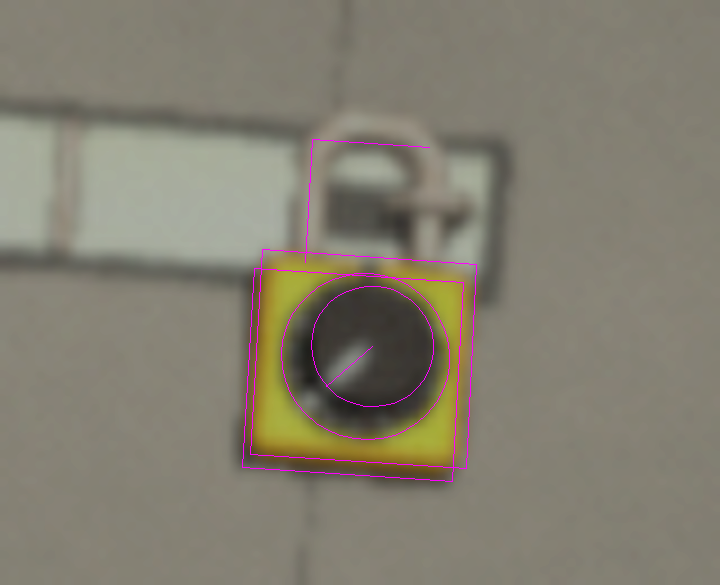

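View pics/ov_side.png

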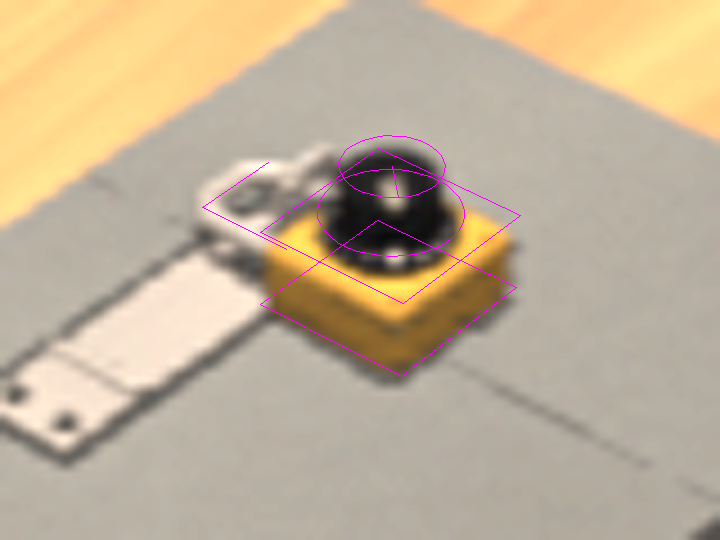

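The overlay fits to about 2 mm: lock at (0.592,-0.025), yaw about -0.065, dial about 2.36. I'll move above it while winding the wrist back, to leave room for turning clockwise.

```bash
python3 -m creep '{"hand":[-1,-1,-1,-1,-1,-1,-1,-1,-1,-1,-1,-1],"slide":[[0,-0.02,-0.04],[0,-0.05,-0.08],[0,-0.07,-0.12],[0,-0.09,-0.16],[0,-0.11,-0.2],[0,-0.13,-0.24],[0,-0.15,-0.28],[0,-0.17,-0.32],[0,-0.19,-0.36],[0,-0.21,-0.4],[0,-0.23,-0.43],[0,-0.25,-0.46]],"spin":[-7,-14,-21,-28,-35,-42,-49,-56,-63,-70,-75,-80]}'; python3 -c "
from h import *
o=ctrl.get_obs();print(o['qpos'],o['ee_pos'])
from scipy.spatial.transform import Rotation as R
print(R.from_euler('xyz',o['eef_rot']).as_matrix().round(3))"
```

```text
time_s: 1.15
ee_pos: [0.5313, -0.0962, 0.2133]
eef_rot: [-1.908, 1.571, 3.07]
force: [1.5, -0.9, 1.5]
grip_width: 0.0943
[-2.46936780e-01  2.77806592e-01  1.54981947e+00 -4.79030228e-05
  1.31422768e+00 -5.12719741e-01] [ 0.5313021  -0.09619903  0.21327043]
[[-0.     0.965  0.263]
 [ 0.     0.263 -0.965]
 [-1.    -0.    -0.   ]]
```

```bash
python3 -m creep '{"hand":[-1,-1,-1,-1,-1,-1,-1,-1,-1,-1],"slide":[[0,0.02,-0.015],[0,0.04,-0.03],[0,0.06,-0.04],[0,0.077,-0.052],[0,0.077,-0.052],[0,0.077,-0.052],[0,0.077,-0.052],[0,0.077,-0.052],[0,0.077,-0.052],[0,0.077,-0.052]],"spin":[-7,-14,-21,-28,-35,-42,-51,-51,-51,-51]}'
python3 - <<'E'
from h import *
o=ctrl.get_obs();print(o['qpos'],o['ee_pos'],o['eef_rot'])
c=ctrl.calibration("wrist"); im=ctrl.camera("wrist")[:,:,::-1]; cv2.imwrite("pics/w1.png",im)
print(proj("wrist",[.592,-.0252,.116],c))
import pickle; pickle.dump(c,open("w1.pkl","wb"))
E
```

```text
time_s: 1.98
ee_pos: [0.5913, -0.028, 0.2133]
eef_rot: [-2.849, 1.57, 3.014]
force: [0.2, 0.2, 0.1]
grip_width: 0.0939
[-1.09184377e-01  3.94353826e-01  1.39498301e+00  6.79908108e-06
  1.35260699e+00 -1.25882406e+00] [ 0.59134911 -0.02800288  0.21325809] [-2.84851868  1.57044509  3.01350851]
[280.18033748 211.08972718]
```

View pics/w1.png

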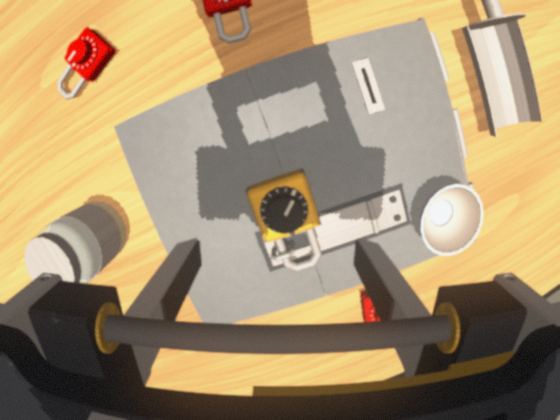

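The wrist view shows the lock centred at about (284,208), with the shackle pointing down and the pointer at upper right. I'll overlay the model to refine the pose.

Run:
```python
from h import *
import pickle; c=pickle.load(open("w1.pkl","rb"))
overlay("wrist",cv2.imread("pics/w1.png"),(.592,-.0252,-.065,2.356),(235,160,335,280),6,"pics/ov_w1.png",c)
```

```text
(no output)
```

View pics/ov_w1.png

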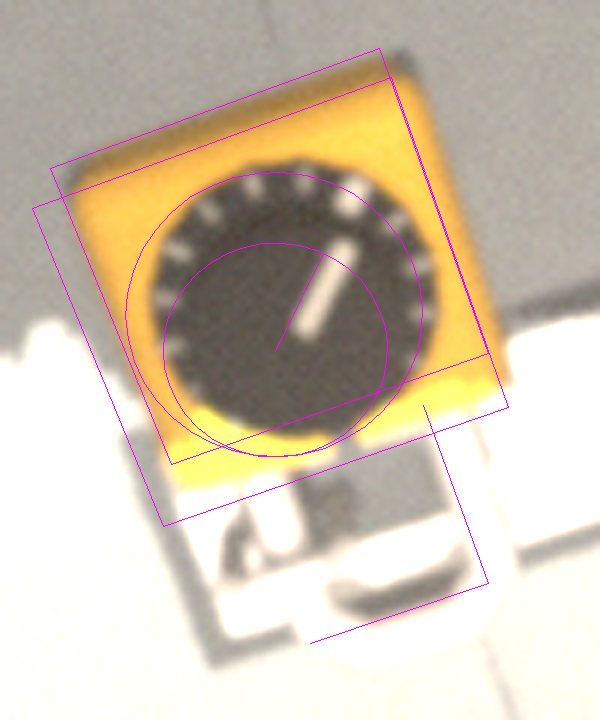

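Run:
```python
from h import *
import pickle; c=pickle.load(open("w1.pkl","rb"))
u=lambda x,y:((x+.5)/6-.5+235,(y+.5)/6-.5+160)
print(ray("wrist",u(294,300),.12,c),ray("wrist",u(305,332),.136,c))
s=lambda x,y:((x+.5)/9-.5+260,(y+.5)/9-.5+145)
print("side case top front corner",ray("side",s(397,320),.116),"base",ray("side",s(392,382),.09),"knob top",ray("side",s(391,180),.136))
t=lambda x,y:((x+.5)/9-.5+290,(y+.5)/9-.5+150)
print("top flange",ray("top",t(363,355),.12))
for P in [(-.026,.027)]:
  ca,sa=np.cos(-.065),np.sin(-.065);print(.592+ca*P[0]-sa*P[1],-.0252+sa*P[0]+ca*P[1])
```

```text
[ 0.59086519 -0.0215859   0.12      ] [ 0.59115146 -0.02043999  0.136     ]
side case top front corner [0.56455471 0.01088306 0.116     ] base [0.56819248 0.00719524 0.09      ] knob top [ 0.58823231 -0.01953885  0.136     ]
top flange [ 0.59224721 -0.02468189  0.12      ]
0.5678086701130853 0.003431792788829477
```

```bash
cat >> h.py <<'E'
from scipy.spatial.transform import Rotation as Rot
def tool(): 
    o=ctrl.get_obs(); return o,Rot.from_euler('xyz',o['eef_rot']).as_matrix()
def to(x,y,z):
    o,R=tool(); print("slide",(R.T@(np.array([x,y,z])-o['ee_pos'])).round(4),"pos",o['ee_pos'].round(4),"jawyaw",np.degrees(np.arctan2(R[1,1],R[0,1])).round(1),"q6",o['qpos'][5].round(3),"F",o['force'].round(1),"Mz",o['moment'].round(3),"w",o['grip_width'].round(4))
E
python3 -c "
from h import *
to(.591,-.022,.165)"
```

```text
Traceback (most recent call last):
  File "h.py", line 38, in to
    o,R=tool(); print("slide",(R.T@(np.array([x,y,z])-o['ee_pos'])).round(4),"pos",o['ee_pos'].round(4),"jawyaw",np.degrees(np.arctan2(R[1,1],R[0,1])).round(1),"q6",o['qpos'][5].round(3),"F",o['force'].round(1),"Mz",o['moment'].round(3),"w",o['grip_width'].round(4))
                                                                                                                                                                                                                                                 ^^^^^^^^^^^^^^^^^^^^^
AttributeError: 'float' object has no attribute 'round'
```

```bash
sed -i "s/o\['grip_width'\].round(4)/round(o['grip_width'],4)/; s/o\['qpos'\]\[5\].round(3)/round(float(o['qpos'][5]),3)/" h.py
python3 -c "
from h import *
to(.591,-.022,.165)"
```

```text
slide [ 0.0483  0.0053 -0.0028] pos [ 0.5914 -0.028   0.2133] jawyaw 65.9 q6 -1.259 F [ 0.  -0.6  0.2] Mz [ 0.044 -0.116 -0.014] w 0.0942
```

```bash
python3 -m creep '{"hand":[-1,-1,-1,-1,-1],"slide":[[0.02,0.002,-0.001],[0.04,0.005,-0.003],[0.048,0.005,-0.003],[0.048,0.005,-0.003],[0.048,0.005,-0.003]],"spin":[0,0,0,0,0]}'
python3 - <<'E'
from h import *
to(.591,-.022,.13)
c=ctrl.calibration("wrist"); im=ctrl.camera("wrist")[:,:,::-1]; cv2.imwrite("pics/w2.png",im)
import pickle; pickle.dump(c,open("w2.pkl","wb"))
overlay("wrist",im,(.591,-.022,-.065,2.356),(200,130,360,290),4,"pics/ov_w2.png",c)
E
```

```text
time_s: 2.45
ee_pos: [0.5909, -0.0223, 0.1659]
eef_rot: [-2.189, 1.571, -2.609]
force: [0.3, -0.2, 0.1]
grip_width: 0.094
slide [ 0.0359  0.0004 -0.    ] pos [ 0.5909 -0.0223  0.1659] jawyaw 65.9 q6 -1.251 F [ 0.3 -0.2  0.1] Mz [ 0.022 -0.169  0.057] w 0.094
```

View pics/w2.png

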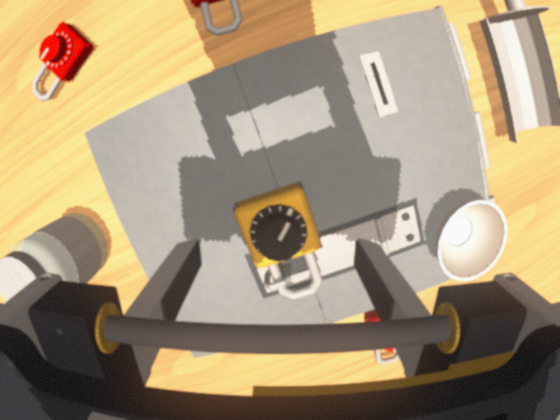

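View pics/ov_w2.png

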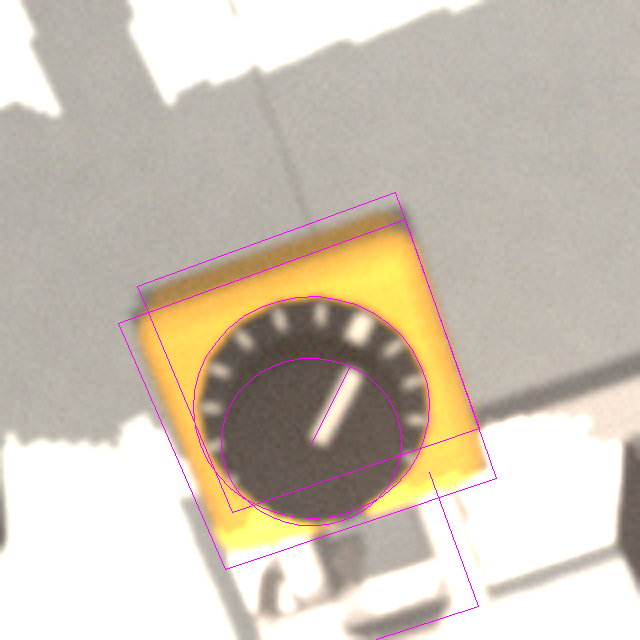

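```bash
python3 -m creep '{"hand":[-1,-1,-1,-1,-1],"slide":[[0.015,0,0],[0.025,0,0],[0.032,0,0],[0.035,0,0],[0.035,0,0]],"spin":[0,0,0,0,0]}'; python3 -m creep '{"hand":[0,0.3,0.5,0.7,0.9,1,1,1,1,1,1,1],"slide":[[0,0,0],[0,0,0],[0,0,0],[0,0,0],[0,0,0],[0,0,0],[0,0,0],[0,0,0],[0,0,0],[0,0,0],[0,0,0],[0,0,0]],"spin":[0,0,0,0,0,0,0,0,0,0,0,0]}' 20
python3 - <<'E'
from h import *
to(.591,-.022,.13)
E
```

```text
time_s: 2.92
ee_pos: [0.5906, -0.0223, 0.13]
eef_rot: [-2.822, 1.57, 3.041]
force: [-0.6, 0.8, -1.1]
grip_width: 0.0941
time_s: 3.92
ee_pos: [0.5907, -0.0222, 0.1305]
eef_rot: [1.788, 1.571, 1.369]
force: [-0.0, 0.2, -0.2]
grip_width: 0.0294
slide [0.0005 0.0003 0.0002] pos [ 0.5907 -0.0222  0.1305] jawyaw 66.0 q6 -1.251 F [-0.   0.2 -0.2] Mz [ 0.078 -0.155 -0.023] w 0.0294
```

```bash
python3 -m creep '{"hand":[1,1,1,1,1,1,1,1,1,1,1,1],"slide":[[0,0,0],[0,0,0],[0,0,0],[0,0,0],[0,0,0],[0,0,0],[0,0,0],[0,0,0],[0,0,0],[0,0,0],[0,0,0],[0,0,0]],"spin":[4,8,12,16,20,24,28,32,36,40,45,45]}'
python3 - <<'E'
from h import *
to(.591,-.022,.13)
im=ctrl.camera("top")[:,:,::-1]; cv2.imwrite("pics/t3.png",cv2.resize(im[140:240,270:400],None,fx=6,fy=6))
im=ctrl.camera("wrist")[:,:,::-1]; cv2.imwrite("pics/w3.png",cv2.resize(im[180:330,180:380],None,fx=4,fy=4))
E
```

```text
time_s: 4.92
ee_pos: [0.5907, -0.0222, 0.1304]
eef_rot: [2.366, 1.571, 1.157]
force: [0.1, 0.3, 0.9]
grip_width: 0.0298
slide [ 0.0004  0.0003 -0.0001] pos [ 0.5907 -0.0222  0.1304] jawyaw 20.7 q6 -0.461 F [0.1 0.3 0.9] Mz [-0.017 -0.087 -0.015] w 0.0298
```

View pics/w3.png

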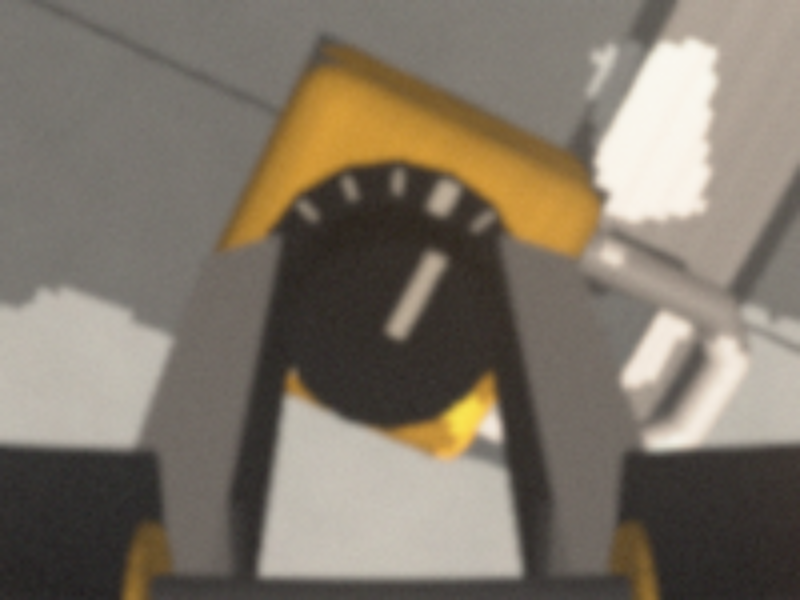

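The dial turns with the gripper and the case stays put. I'll turn it the remaining 90°.

```bash
python3 -m creep '{"hand":[1,1,1,1,1,1,1,1,1,1,1,1],"slide":[[0,0,0],[0,0,0],[0,0,0],[0,0,0],[0,0,0],[0,0,0],[0,0,0],[0,0,0],[0,0,0],[0,0,0],[0,0,0],[0,0,0]],"spin":[4,8,12,16,20,24,28,32,36,40,45,45]}'; python3 -m creep '{"hand":[1,1,1,1,1,1,1,1,1,1,1,1],"slide":[[0,0,0],[0,0,0],[0,0,0],[0,0,0],[0,0,0],[0,0,0],[0,0,0],[0,0,0],[0,0,0],[0,0,0],[0,0,0],[0,0,0]],"spin":[4,8,12,16,20,24,28,32,36,40,45,45]}'
python3 - <<'E'
from h import *
to(.591,-.022,.13)
im=ctrl.camera("wrist")[:,:,::-1]; cv2.imwrite("pics/w4.png",cv2.resize(im[180:330,180:380],None,fx=4,fy=4))
E
```

```text
time_s: 6.02
ee_pos: [0.5907, -0.0223, 0.1304]
eef_rot: [1.333, 1.571, -0.659]
force: [-0.8, 0.3, -0.8]
grip_width: 0.0292
time_s: 7.02
ee_pos: [0.5907, -0.0223, 0.1304]
eef_rot: [1.618, 1.571, -1.157]
force: [0.4, -0.5, 0.1]
grip_width: 0.0294
slide [ 0.0004 -0.0001 -0.0004] pos [ 0.5907 -0.0223  0.1304] jawyaw -69.0 q6 1.105 F [ 0.4 -0.5  0.1] Mz [ 0.025 -0.118 -0.037] w 0.0294
```

View pics/w4.png

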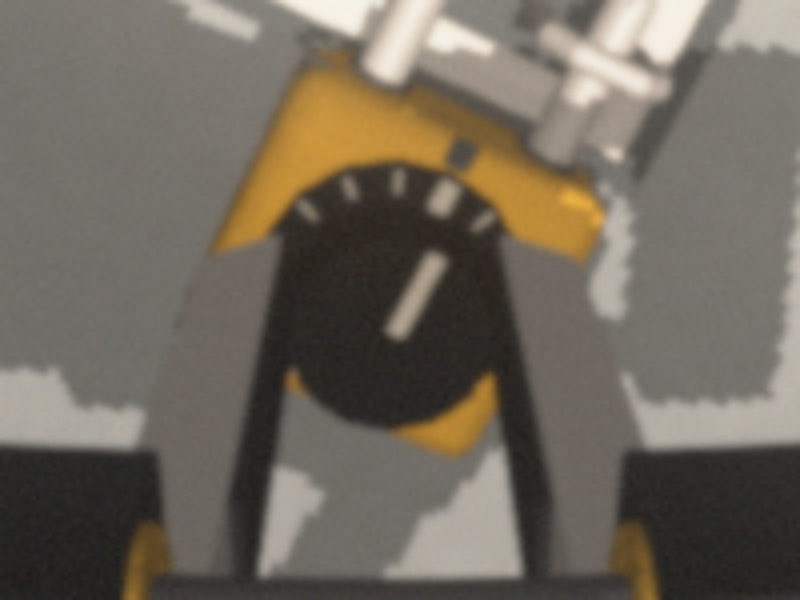

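The pointer tab is at (443,197) and lines up with the index mark at (461,153). I'll release, rise and look.

```bash
python3 -m creep '{"hand":[0.4,0,-0.5,-1,-1,-1,-1,-1,-1,-1,-1,-1],"slide":[[0,0,0],[0,0,0],[0,0,0],[0,0,0],[0,0,0],[0,0,0],[-0.01,0,0],[-0.02,0,0],[-0.04,0,0],[-0.05,0,0],[-0.05,0,0],[-0.05,0,0]],"spin":[0,0,0,0,0,0,0,6,12,18,25,25]}'
python3 - <<'E'
from h import *
to(.591,-.022,.13)
c=ctrl.calibration("wrist"); im=ctrl.camera("wrist")[:,:,::-1]; cv2.imwrite("pics/w5.png",im)
overlay("wrist",im,(.591,-.022,-.065,0),(200,140,360,290),4,"pics/ov_w5.png",c)
E
```

```text
time_s: 8.07
ee_pos: [0.591, -0.0223, 0.1819]
eef_rot: [3.124, 1.569, -0.094]
force: [1.0, 0.1, 0.0]
grip_width: 0.0937
slide [ 0.0519 -0.0003  0.0002] pos [ 0.591  -0.0223  0.1819] jawyaw -94.4 q6 1.547 F [1.  0.1 0. ] Mz [0.017 0.068 0.058] w 0.0937
```

View pics/ov_w5.png

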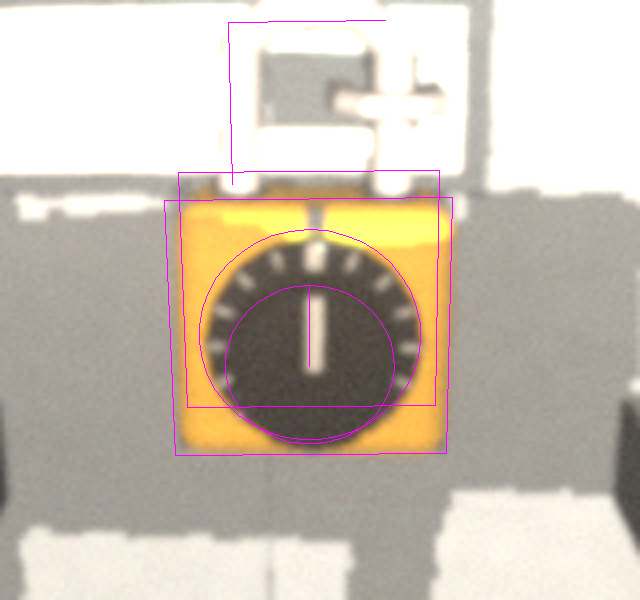

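The dial has settled at 0 and the jaws are square to the lock (both about -4.4°). Next I'll descend and grip the case.

```bash
python3 -m creep '{"hand":[-1,-1,-1,-1,-1,-1,-1],"slide":[[0.02,0,0],[0.04,0,0],[0.055,0,0],[0.07,0,0],[0.078,0,0],[0.08,0,0],[0.08,0,0]],"spin":[0,0,0,0,0,0,0]}'; python3 -m creep '{"hand":[-0.5,-0.2,0,0.2,0.4,0.6,0.8,1,1,1,1,1],"slide":[[0,0,0],[0,0,0],[0,0,0],[0,0,0],[0,0,0],[0,0,0],[0,0,0],[0,0,0],[0,0,0],[0,0,0],[0,0,0],[0,0,0]],"spin":[0,0,0,0,0,0,0,0,0,0,0,0]}' 30
python3 - <<'E'
from h import *
to(.591,-.022,.102)
E
```

```text
time_s: 8.7
ee_pos: [0.5906, -0.0222, 0.1003]
eef_rot: [-0.033, 1.57, 3.04]
force: [0.0, 0.2, -0.6]
grip_width: 0.0939
time_s: 9.7
ee_pos: [0.5907, -0.0223, 0.1006]
eef_rot: [2.75, 1.571, -0.462]
force: [-1.4, -1.7, 2.2]
grip_width: 0.0536
slide [-0.0014 -0.0003 -0.0002] pos [ 0.5907 -0.0223  0.1006] jawyaw -94.0 q6 1.542 F [-1.4 -1.7  2.2] Mz [-0.219  0.146  0.015] w 0.0536
```

Gripped at 53.6 mm. Now I'll pull back slowly, watching the force.

```bash
python3 -m creep '{"hand":[1,1,1,1,1,1,1,1],"slide":[[0,0,0.002],[0,0,0.004],[0,0,0.006],[0,0,0.008],[0,0,0.01],[0,0,0.012],[0,0,0.014],[0,0,0.016]],"spin":[0,0,0,0,0,0,0,0]}'; python3 -c "
from h import *
to(.591,-.022,.102)"; python3 -m creep '{"hand":[1,1,1,1,1],"slide":[[0,0,0.002],[0,0,0.004],[0,0,0.006],[0,0,0.008],[0,0,0.01]],"spin":[0,0,0,0,0]}'
python3 - <<'E'
from h import *
to(.591,-.022,.102)
im=ctrl.camera("side")[:,:,::-1]; cv2.imwrite("pics/s6.png",cv2.resize(im[135:215,240:350],None,fx=6,fy=6))
im=ctrl.camera("wrist")[:,:,::-1]; cv2.imwrite("pics/w6.png",cv2.resize(im[120:330,180:380],None,fx=3,fy=3))
E
```

```text
time_s: 10.37
ee_pos: [0.5749, -0.0212, 0.1006]
eef_rot: [3.07, 1.57, -0.142]
force: [5.4, -1.1, 1.2]
grip_width: 0.0539
slide [-0.0014 -0.0003 -0.0162] pos [ 0.5749 -0.0212  0.1006] jawyaw -94.0 q6 1.541 F [ 5.4 -1.1  1.2] Mz [-0.149 -0.893  0.005] w 0.0539
time_s: 10.78
ee_pos: [0.5649, -0.0205, 0.1006]
eef_rot: [3.07, 1.57, -0.142]
force: [5.3, -2.1, 1.4]
grip_width: 0.0536
slide [-0.0014 -0.0003 -0.0262] pos [ 0.5649 -0.0205  0.1006] jawyaw -94.0 q6 1.54 F [ 5.3 -2.1  1.4] Mz [-0.132 -0.939  0.002] w 0.0536
```

View pics/w6.png

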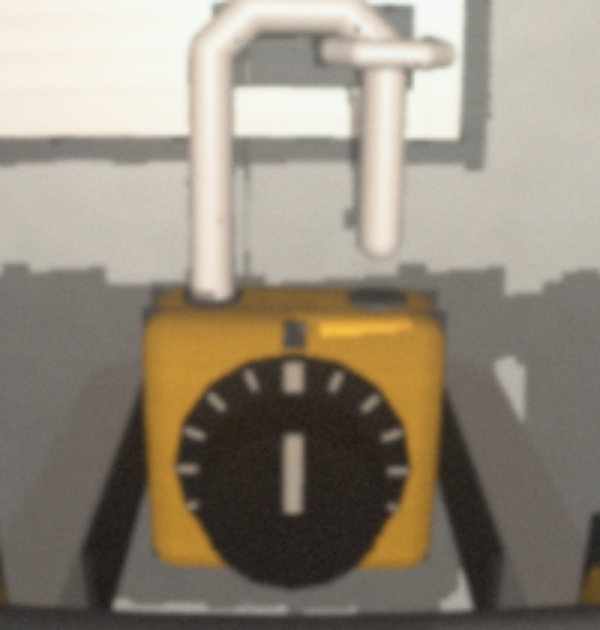

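The shackle is coming out: its toe is clear of the case at (380,255), and the force is a steady 5 N. I'll continue in small steps until I feel the stop.

```bash
python3 -m creep '{"hand":[1,1,1,1,1],"slide":[[0,0,0.001],[0,0,0.002],[0,0,0.003],[0,0,0.004],[0,0,0.005]],"spin":[0,0,0,0,0]}'
python3 -m creep '{"hand":[1,1,1],"slide":[[0,0,0.001],[0,0,0.001],[0,0,0.001]],"spin":[0,0,0]}'
```

```text
time_s: 11.3
ee_pos: [0.56, -0.0201, 0.1006]
eef_rot: [3.132, 1.57, -0.08]
force: [5.0, -1.1, 0.6]
grip_width: 0.0542
time_s: 11.55
ee_pos: [0.5589, -0.02, 0.1006]
eef_rot: [3.114, 1.57, -0.098]
force: [4.8, -1.1, 1.3]
grip_width: 0.0539
```

```bash
python3 -m creep '{"hand":[1,1,1],"slide":[[0,0,0.001],[0,0,0.001],[0,0,0.001]],"spin":[0,0,0]}'
```

```text
time_s: 11.8
ee_pos: [0.5581, -0.0199, 0.1006]
eef_rot: [3.085, 1.57, -0.127]
force: [6.3, -1.3, 1.7]
grip_width: 0.0537
```

```bash
python3 -m creep '{"hand":[1,1,1],"slide":[[0,0,0.001],[0,0,0.001],[0,0,0.001]],"spin":[0,0,0]}'
```

```text
time_s: 12.05
ee_pos: [0.5577, -0.02, 0.1006]
eef_rot: [3.07, 1.568, -0.143]
force: [10.7, -2.3, -2.2]
grip_width: 0.0539
```

Run:
```python
from h import *
to(.558,-.020,.102)
c=ctrl.calibration("wrist");im=ctrl.camera("wrist")[:,:,::-1]
overlay("wrist",im,(.5577,-.0199,-.075,0,.022),(180,90,380,330),2.5,"pics/w7.png",c)
```

```text
slide [-0.0014 -0.0001 -0.0003] pos [ 0.5577 -0.02    0.1006] jawyaw -94.0 q6 1.54 F [10.7 -2.3 -2.2] Mz [-0.367 -1.938 -0.101] w 0.0539
```

View pics/w7.png

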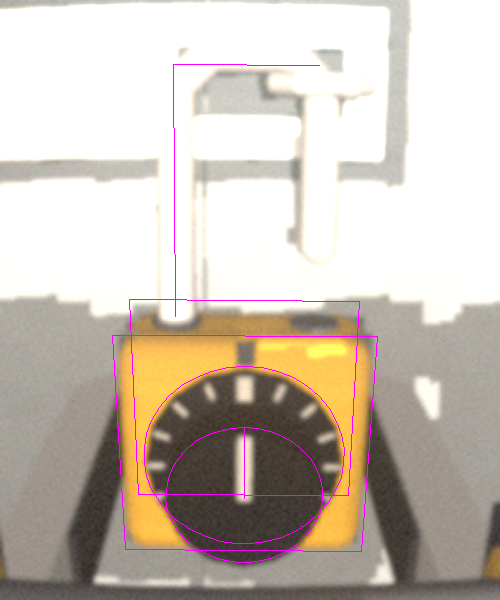

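Run:
```python
from h import *
c=ctrl.calibration("wrist")
u=lambda x,y:((x+.5)/2.5-.5+180,(y+.5)/2.5-.5+90)
a=ray("wrist",u(318,263),.103,c);b=ray("wrist",u(318,322),.103,c);d=ray("wrist",u(318,85),.103,c);e=ray("wrist",u(270,70),.105,c);print(a,b,"gap",a-b,"staple",d,"crown",e, "crown-face", e-b)
```

```text
[ 0.59452309 -0.03841198  0.103     ] [ 0.58128288 -0.03782468  0.103     ] gap [ 0.01324021 -0.00058731  0.        ] staple [ 0.63228143 -0.04041607  0.103     ] crown [ 0.63597098 -0.0306793   0.105     ] crown-face [0.0546881  0.00714538 0.002     ]
```

The gap is about 13 mm and the force has risen to 10.7 N, so it is at the stop and fully open. Next I'll slide forward 44 mm, until the loop stands in the gap.

```bash
python3 -m creep '{"hand":[1,1,1,1,1,1,1,1,1,1,1,1],"slide":[[0,0,-0.003],[0,0,-0.007],[0,0,-0.011],[0,0,-0.015],[0,0,-0.019],[0,0,-0.023],[0,0,-0.027],[0,0,-0.031],[0,0,-0.034],[0,0,-0.037],[0,0,-0.04],[0,0,-0.04]],"spin":[0,0,0,0,0,0,0,0,0,0,0,0]}'
python3 - <<'E'
from h import *
to(.602,-.0225,.102)
c=ctrl.calibration("wrist");im=ctrl.camera("wrist")[:,:,::-1]
o=ctrl.get_obs()["ee_pos"]
overlay("wrist",im,(o[0],o[1],-.075,0,.022),(180,90,380,330),2.5,"pics/w8.png",c)
im=ctrl.camera("side")[:,:,::-1]; cv2.imwrite("pics/s8.png",cv2.resize(im[135:215,240:350],None,fx=6,fy=6))
E
```

```text
time_s: 13.1
ee_pos: [0.5961, -0.0224, 0.1006]
eef_rot: [-0.085, 1.568, 2.986]
force: [-4.5, 1.3, 9.4]
grip_width: 0.0539
slide [-0.0015 -0.0003 -0.0059] pos [ 0.5961 -0.0224  0.1006] jawyaw -94.0 q6 1.542 F [-4.5  1.3  9.4] Mz [ 0.11   0.6   -0.018] w 0.0539
```

View pics/w8.png

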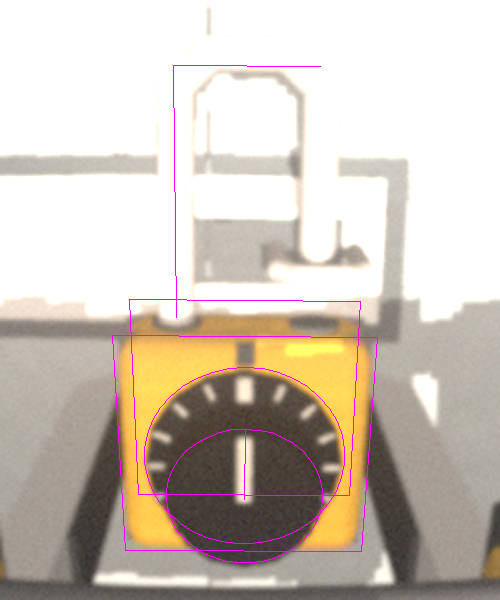

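```bash
python3 -m creep '{"hand":[1,1,1,1,1],"slide":[[0,0,-0.002],[0,0,-0.004],[0,0,-0.006],[0,0,-0.006],[0,0,-0.006]],"spin":[0,0,0,0,0]}'
python3 - <<'E'
from h import *
to(.602,-.0225,.102)
c=ctrl.calibration("wrist");im=ctrl.camera("wrist")[:,:,::-1]
cv2.imwrite("pics/w9.png",cv2.resize(cv2.convertScaleAbs(im[150:250,220:350],alpha=.75),None,fx=5,fy=5,interpolation=cv2.INTER_CUBIC))
im=ctrl.camera("side")[:,:,::-1]; cv2.imwrite("pics/s9.png",cv2.resize(im[135:215,240:350],None,fx=6,fy=6))
E
```

```text
time_s: 13.62
ee_pos: [0.6019, -0.0228, 0.1006]
eef_rot: [-0.085, 1.568, 2.987]
force: [-4.2, 0.6, 7.9]
grip_width: 0.0536
slide [-0.0014 -0.0003 -0.0001] pos [ 0.6019 -0.0228  0.1006] jawyaw -94.0 q6 1.542 F [-4.2  0.6  7.9] Mz [ 0.024  0.859 -0.022] w 0.0536
```

View pics/w9.png

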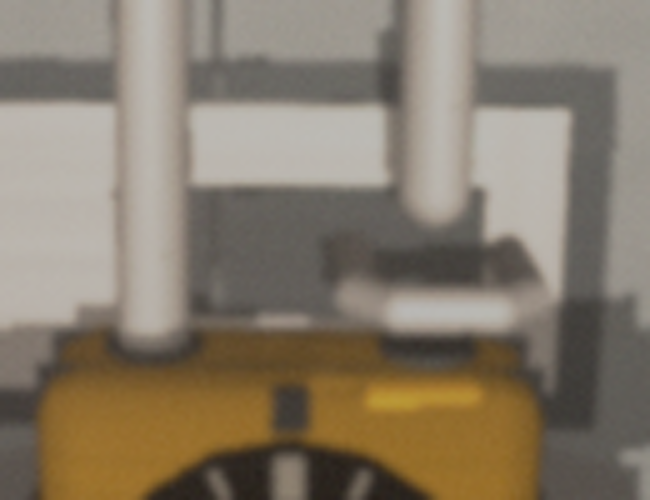

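View pics/s9.png

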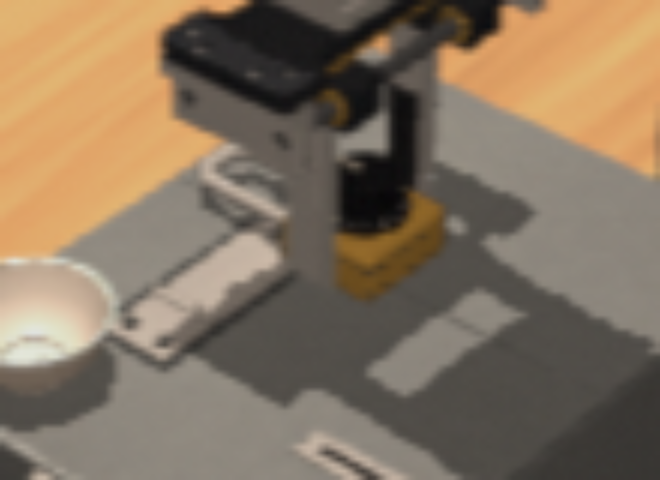

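The loop stands in the middle of the gap: toe at y≈225, case face at y≈345, loop at mid-height y≈285. Lifting straight up, gently at first.

```bash
python3 -m creep '{"hand":[1,1,1,1,1,1],"slide":[[-0.001,0,0],[-0.003,0,0],[-0.006,0,0],[-0.009,0,0],[-0.012,0,0],[-0.012,0,0]],"spin":[0,0,0,0,0,0]}' 35
python3 -c "
from h import *
to(.602,-.0225,.102)"
```

```text
time_s: 14.22
ee_pos: [0.6029, -0.0231, 0.1131]
eef_rot: [-3.133, 1.57, -0.062]
force: [0.4, -0.9, -3.7]
grip_width: 0.0535
slide [ 0.0111 -0.0005  0.0009] pos [ 0.6029 -0.0231  0.1131] jawyaw -94.0 q6 1.542 F [ 0.4 -0.9 -3.7] Mz [-0.002  0.097  0.012] w 0.0535
```

It hangs free: -3.7 N is the lock's weight. Continuing up.

```bash
python3 -m creep '{"hand":[1,1,1,1,1,1,1,1,1,1,1,1],"slide":[[-0.005,0,0],[-0.012,0,0],[-0.02,0,0],[-0.03,0,0],[-0.045,0,0],[-0.06,0,0],[-0.075,0,0],[-0.09,0,0],[-0.105,0,0],[-0.115,0,0],[-0.12,0,0],[-0.12,0,0]],"spin":[0,0,0,0,0,0,0,0,0,0,0,0]}'
python3 -m creep '{"hand":[1,1,1,1,1,1,1,1],"slide":[[0,0,0],[0,0,0],[0,0,0],[0,0,0],[0,0,0],[0,0,0],[0,0,0],[0,0,0]],"spin":[0,0,0,0,0,0,0,0]}'
python3 - <<'E'
from h import *
to(.602,-.0225,.102); print(ctrl.get_obs()["joint_vel"].round(3))
cv2.imwrite("pics/w10.png",ctrl.camera("wrist")[:,:,::-1])
cv2.imwrite("pics/s10.png",ctrl.camera("side")[:,:,::-1])
cv2.imwrite("pics/t10.png",ctrl.camera("top")[:,:,::-1])
E
```

```text
time_s: 15.22
ee_pos: [0.603, -0.0231, 0.2338]
eef_rot: [3.119, 1.569, -0.093]
force: [0.0, 0.4, -3.5]
grip_width: 0.0539
time_s: 15.88
ee_pos: [0.6027, -0.0231, 0.2324]
eef_rot: [-0.21, 1.571, 2.862]
force: [-1.2, 0.1, -4.0]
grip_width: 0.0533
slide [ 0.1304 -0.0005  0.0007] pos [ 0.6027 -0.0231  0.2324] jawyaw -94.0 q6 1.542 F [-1.2  0.1 -4. ] Mz [ 0.016  0.033 -0.012] w 0.0533
[ 0.001 -0.001  0.002 -0.    -0.001 -0.   ]
```

View pics/w10.png

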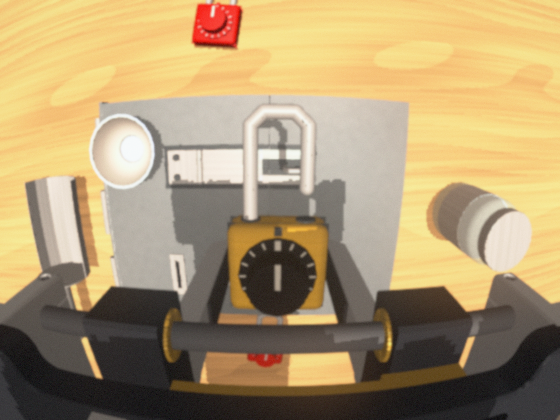

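View pics/s10.png

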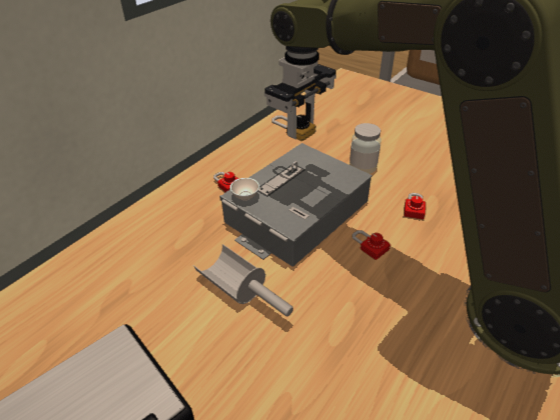

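View pics/t10.png

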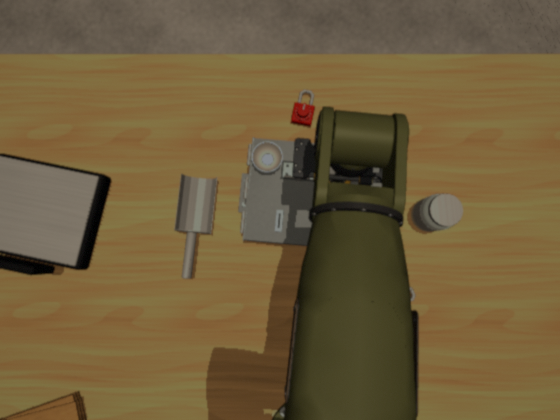

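All three views agree. The open lock is held about 13 cm above the chest, the staple is empty, and the bowl (267,156), scoop and jar are where they started. The arm is still, so I'm handing in.

```bash
python3 -c "
from h import *
to(.602,-.0225,.102)
print(ctrl.hand_in())"
```

```text
slide [ 0.1304 -0.0005  0.0007] pos [ 0.6027 -0.0231  0.2324] jawyaw -94.0 q6 1.542 F [-0.6  0.8 -3.7] Mz [ 0.026  0.027 -0.006] w 0.0538
the job is handed in; nothing more can be done
None
```

The padlock is unlocked, off the staple, and held open in the gripper about 13 cm above the chest. I handed the job in after about 16 s of robot time; no verdict is reported.

- **Dial:** I turned it six notches clockwise (135°) by the knob. The wrist camera showed the pointer at the index mark, and it was still there after I let go.
- **Opening:** I gripped the case and drew it back about 33 mm. The pull stayed near 5 N, then rose to about 11 N at the stop, where I ended it.
- **Lifting off:** I slid the lock forward 44 mm until the loop stood in the gap, then lifted it straight up.

**Last checks:**
- The arm was still, with the lock in the grip at 53.8 mm opening and 3.7 N hanging weight, which matches its mass.
- The shackle looked open and the staple empty.
- The bowl, scoop and jar looked unmoved.

**Disagreements:** the first camera fixes on the lock differed by 3–7 mm between views, so I used a value between them; a closer wrist view matched it to about 1 mm. I measured the open gap at about 13 mm, where 14 mm is fully open. I took that as measuring error, since the pull had reached its stop.

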